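# Sort the tea tray by feel: full tins, empty tins, spoon

## Task

Clear the tea things off the copper tray: the three green tins look alike, so feel by its weight whether each is full or empty, and stand the full ones upright on the floor of the wooden box and the empty ones upright in the wider compartment of the blue crate. Lay the spoon flat in the crate's narrower compartment. Leave the teapot, glasses and sugar bowl where they stand.

Things in the scene. Friction and masses are not known exactly. Their poses are not given: they have to be found in the camera images.
- tin_a: closed square tea tin, green with brass lid and bands, 54 x 54 x 60 mm high; origin at the centre of its underside, z up its height, x and y square to its sides. All three look exactly alike; each may be full (about 0.34 to 0.50 kg in all) or empty (about 0.06 to 0.09 kg), which only its weight tells, and changes from start to start: at least one is full and at least one is empty
- tin_b: closed square tea tin, green with brass lid and bands, 54 x 54 x 60 mm high; origin at the centre of its underside, z up its height, x and y square to its sides. All three look exactly alike; each may be full (about 0.34 to 0.50 kg in all) or empty (about 0.06 to 0.09 kg), which only its weight tells, and changes from start to start: at least one is full and at least one is empty
- tin_c: closed square tea tin, green with brass lid and bands, 54 x 54 x 60 mm high; origin at the centre of its underside, z up its height, x and y square to its sides. All three look exactly alike; each may be full (about 0.34 to 0.50 kg in all) or empty (about 0.06 to 0.09 kg), which only its weight tells, and changes from start to start: at least one is full and at least one is empty
- spoon: steel spoon 140 mm long, lying flat on the tray; origin under the middle of its length, x along it from handle to bowl
- spoon_grip (a point): grip point on the spoon's handle, 8 mm from its middle towards the bowl, at half the handle's height; the handle there is 8 mm wide (along the spoon's y) and 6 mm thick, its underside 3 mm above the surface it lies on, its top 9 mm
- tray: round copper-look tray, 426 mm across, on a low cedar stool, fixed; origin on the table under its centre; its floor is 34 mm above the table, with a 5 mm thick rim 8 mm high above that floor
- box: light wooden box for full tins, fixed; outside 230 (x) x 160 (y) x 92 mm high, walls and floor 8 mm; origin at the centre of its underside on the table. Its dark lid slides along the box's +x; the end left open is at -x
- box_lid (a joint): sliding lid of the box, m: 0 shut, grows as it slides towards the box's +x, up to 0.17; starts drawn back 0.125 to 0.150. Open length from the inner face of the -x wall (box x = -107 mm) to the lid's edge is this value plus 1 mm
- lid_edge (a point): middle of the upper side of the lid's leading edge (89 mm above the table); a 60 mm brass grip strip stands 7 mm higher just behind it
- crate: low blue return crate, fixed; outside 210 (x) x 165 (y) x 45 mm high, walls and floor 5 mm; origin at the centre of its underside. A divider wall along x parts it into a wider compartment (+y side, 200 x 80 mm) for empty tins and a narrower one (-y side, 200 x 70 mm) for the spoon
- crate_tins (a point): centre of the floor of the crate's wider compartment, for empty tins (floor 5 mm above the table; axes as the crate)
- crate_spoon (a point): centre of the floor of the crate's narrower compartment, for the spoon (axes as the crate)
- teapot: empty steel teapot on the tray, body 90 mm across, 108 mm high, spout along its +x and handle along -x to 70 mm; origin under its centre; leave alone
- glass_a: clear etched glass with brass dots, 54 mm across, 85 mm high, on the tray; origin under its centre; leave alone
- glass_b: second such glass; leave alone
- sugar_bowl: blue six-sided sugar bowl with sugar lumps, 72 mm across, 49 mm high, on the tray; origin under its centre; leave alone

How it is judged:
At the end, for the whole second after the job is handed in: Full tins (pressing over 2 N on the box) upright within 0.15 rad on the box floor; empty tins (under 2 N) upright on the floor of the crate's wider compartment; spoon down in the narrower one, its middle within 60 mm of the centre lengthwise and under 25 mm above the floor; all at rest (((x of tin_a in the frame of box between -0.11 and 0.11 m and y of tin_a in the frame of box between -0.075 and 0.075 m and z of tin_a in the frame of box below 0.02 m and contact force between tin_a and box above 2 N) or (x of tin_a in the frame of crate_tins between -0.1 and 0.1 m and y of tin_a in the frame of crate_tins between -0.04 and 0.04 m and z of tin_a in the frame of crate_tins below 0.015 m and contact force between tin_a and crate between 0.2 and 2 N)) and angle between each of tin_a, tin_b, tin_c's own z axis and vertical below 0.15 rad and linear speed of each of tin_a, tin_b, tin_c, spoon below 0.02 m/s and ((x of tin_b in the frame of box between -0.11 and 0.11 m and y of tin_b in the frame of box between -0.075 and 0.075 m and z of tin_b in the frame of box below 0.02 m and contact force between tin_b and box above 2 N) or (x of tin_b in the frame of crate_tins between -0.1 and 0.1 m and y of tin_b in the frame of crate_tins between -0.04 and 0.04 m and z of tin_b in the frame of crate_tins below 0.015 m and contact force between tin_b and crate between 0.2 and 2 N)) and ((x of tin_c in the frame of box between -0.11 and 0.11 m and y of tin_c in the frame of box between -0.075 and 0.075 m and z of tin_c in the frame of box below 0.02 m and contact force between tin_c and box above 2 N) or (x of tin_c in the frame of crate_tins between -0.1 and 0.1 m and y of tin_c in the frame of crate_tins between -0.04 and 0.04 m and z of tin_c in the frame of crate_tins below 0.015 m and contact force between tin_c and crate between 0.2 and 2 N)) and x of spoon in the frame of crate_spoon between -0.06 and 0.06 m and y of spoon in the frame of crate_spoon between -0.036 and 0.036 m and z of spoon in the frame of crate_spoon below 0.025 m); the robot touches nothing.
It fails at once if the teapot is moved more than 25 mm or tipped (distance of teapot from where it was at the start of the episode above 0.025 m or angle between teapot's own z axis and vertical above 0.35 rad).
It fails at once if the glass a is moved more than 25 mm or tipped (distance of glass_a from where it was at the start of the episode above 0.025 m or angle between glass_a's own z axis and vertical above 0.35 rad).
It fails at once if the glass b is moved more than 25 mm or tipped (distance of glass_b from where it was at the start of the episode above 0.025 m or angle between glass_b's own z axis and vertical above 0.35 rad).
It fails at once if the sugar bowl is moved more than 25 mm or tipped (distance of sugar_bowl from where it was at the start of the episode above 0.025 m or angle between sugar_bowl's own z axis and vertical above 0.35 rad).
It also fails if it takes over 72 s, if anything falls off the work surface, if the arm or the gripper's body presses on something with over 40 N, if the wrist force passes 120 N, or if a joint passes its speed limit or range.

## Robot

A 7-joint arm with a two-finger parallel gripper is mounted at the origin on the work surface. World frame = base frame: x ahead of the robot, y to its left, z up, the work surface at z = 0. Lengths are in m, angles in rad, forces in N, time in s.
With the tool pointing down it reaches from about 0.425 to 0.925 m from the base axis. Payload 6.8 kg.
Tool frame: the origin (TCP) lies midway between the tips of the shut fingers; the grasp point (between the pads) lies 19 mm behind it (grip_point_offset is the distance from the TCP to the grasp point, in m); y points along the fingers, x is the direction in which the jaws open and shut, and the axes are right-handed (so a half turn about y gives the same grasp; the last joint's range is limited). The gripper opens to 85 mm and grips with 20 to 120 N. Pads are 22 mm wide; open, the fingers measure 114 mm over their backs; the gripper's body (76 mm by 85 mm) begins 54 mm behind the grasp point. The pads swing forward as they close: fully open they stand 13 mm farther back than shut.
Start: joints at [1.055, 0.477, 0.022, 1.555, -0.011, 1.109, -0.083], TCP at [0.268, -0.62, 0.231] pointing down, gripper open.
Joint ranges: [-2.96, 2.96], [-0.34, 2.1], [-1.41, 1.46], [0.24, 2.44], [-1.37, 4.51], [0.17, 1.92], [-2.96, 2.96]. Speed limits (rad/s): [2.39, 2.39, 3.14, 3.14, 3.14, 3.14, 3.14].

## Interface

Orientations are given as a unit quaternion [w, x, y, z].
In Python, from station import get_obs, read_camera, hand_in, grip_point_offset gives the robot as it stands.
- The arm moves only by the tool play_rows, never from a script. Its argument "increments" is a list of rows, each a list of 2 entries, a list of its own where there are three numbers: the shift along the tool's x, y, z in m, then the turn, a rotation vector about the tool's x, y, z in degrees. In form: [[[tx, ty, tz], [ax, ay, az]], ...]. A call has 1 to 20 rows; each row shifts and turns the commanded pose from where the row before left it, along the tool's axes as they then stand; what a row does not reach is not made up. A row lasts 1/12 s, in which the tool goes at most 41.7 mm and 7.16 degrees, less where a joint would pass 70% of its speed; a pose out of reach is approached as far as the arm can. A call with a gripper value outside its range is refused whole. "gripper" is the finger opening in m, from 0 to 0.0854, set as the call begins (left out, the last holds). The fingers move at their own pace and stop on an object; "grip_force" is the grip in N (left out, the last holds). Time passes only in rows, so rows that do not move let the fingers close. It gives the time, the measured TCP pose, the force and the opening at its end, in the units of the state.
- get_obs(): the state, without advancing time (a new reading comes with each control period).
- read_camera(name): name is "side" or "top" or "wrist"; returns a dict with "color" (400x640x3 uint8, red, green, blue), "range_z" (400x640 float32, m along the optical axis (not along the pixel's ray), 0 where there is no reading), "intrinsics" (3x3 intrinsics, pixels), "R" (3x3) and "t" (3): a world point X has camera coordinates R X + t; the wrist camera has in their place "hand_eye" (4x4, takes a point from camera to tool coordinates, whose origin is the TCP and whose axes are the tool frame's). Camera axes: x right, y down, z forward; pixel columns grow to the right and rows downward; lengths in m; the calibration is good to about 2 mm. The wrist camera is an equidistant fisheye: a pixel r from the principal point sees the ray r / f radians off the axis. A picture is of the moment at which its call begins: read the wrist's pose just before it.
- hand_in(): hands the job in, once; it reports no verdict.
The state is a dict: "t": time; "q": joint angles; "joint_vel": joint speeds; "joint_torque": joint torques, N m; "eef_pos": TCP position; "tool_rot": TCP orientation; "contact_force": force on the tool from outside, world axes, zero at the start; "torque": the same for the moment, N m; "gripper_width": opening from 0.0 (shut) to 1.0 (fully open).
Only numpy, scipy, OpenCV 4.12 (cv2) and the standard library are available. Lean on these libraries where they do the work, as an engineer would, in place of code of your own. Each camera call takes 0.05 s, during which the arm holds its last target. There are 200 camera calls.

## Working session

There is one attempt and no reset: what is moved stays moved. The work goes in short steps, Python scripts to look and compute and a tool call to move; the robot and the scene stay as the last step left them, time stands still between calls to the robot, and variables do not carry over. Pictures are saved under pics/ and viewed, about 8 in all and at most 12, crops included, and the job is handed in when it is done.

Besides the shell and the picture viewer there is one more tool, called after ">>>" by a JSON object that holds its "api" and its "payload", one argument or row to a line. play_rows: Moves the arm, as the interface text tells. Its arguments: {"type":"object","properties":{"increments":{"type":"array","items":{"type":"array"}},"gripper":{"type":"number"},"grip_force":{"type":"number"}},"required":["increments"]}

```bash
ls; mkdir -p pics
python3 - <<'E'
from station import *
import cv2,numpy as np
o=get_obs(); print({k:np.round(v,3).tolist() for k,v in o.items()}); print(grip_point_offset if not callable(grip_point_offset) else grip_point_offset())
for n in ["top","side"]:
    c=read_camera(n); np.savez(f"{n}0.npz",**{k:v for k,v in c.items()})
    cv2.imwrite(f"pics/{n}0.png",c["color"][:,:,::-1]); print(n,c["intrinsics"].tolist(),np.round(c["R"],3).tolist(),c["t"])
E
```

```text
pics
{'t': 0.0, 'q': [1.055, 0.478, 0.022, 1.556, -0.011, 1.109, -0.083], 'joint_vel': [0.001, 0.001, -0.002, 0.001, -0.001, 0.0, 0.0], 'joint_torque': [-0.001, -59.647, 1.608, -28.12, 0.013, 0.009, 0.0], 'eef_pos': [0.267, -0.619, 0.23], 'tool_rot': [0.591, -0.591, 0.389, -0.388], 'contact_force': [-0.878, 0.676, 0.171], 'torque': [0.005, 0.013, -0.062], 'gripper_width': 1.0}
0.0187
top [[465.39248875110474, 0.0, 327.43620577802034], [0.0, 465.39248875110474, 197.27883356941135], [0.0, 0.0, 1.0]] [[-0.002, -1.0, 0.001], [-0.981, 0.002, -0.195], [0.195, -0.001, -0.981]] [-0.02232065  0.56181092  1.14515762]
side [[446.98675202400113, 0.0, 325.95572710562476], [0.0, 446.98675202400113, 207.19137671838632], [0.0, 0.0, 1.0]] [[-0.828, -0.561, -0.001], [-0.344, 0.508, -0.79], [0.443, -0.653, -0.614]] [0.48500673 0.26998388 0.93756555]
```

View pics/top0.png

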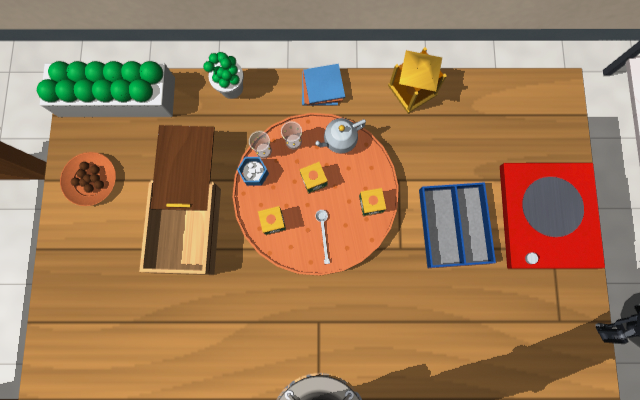

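```bash
cat > h.py <<'E'
import numpy as np, cv2
def cloud(c):
    K,R,t=c["intrinsics"],c["R"],c["t"]; z=c["range_z"]; v,u=np.mgrid[:400,:640]
    P=np.stack([(u-K[0,2])/K[0,0]*z,(v-K[1,2])/K[1,1]*z,z],-1)
    W=(P-t)@R; W[z==0]=np.nan; return W
def px(c,u,v,h):  # pixel to world point at height h
    K,R,t=c["intrinsics"],c["R"],c["t"]; d=R.T@np.array([(u-K[0,2])/K[0,0],(v-K[1,2])/K[1,1],1]); o=-R.T@t
    return o+d*(h-o[2])/d[2]
E
python3 - <<'E'
import numpy as np,cv2
from h import *
c=dict(np.load("top0.npz")); W=cloud(c); img=c["color"]
hsv=cv2.cvtColor(img,cv2.COLOR_RGB2HSV)
reg=(W[...,0]>.3)&(W[...,0]<.85)
m=reg&(W[...,2]>.085)&(W[...,2]<.100)&(hsv[...,0]>18)&(hsv[...,0]<34)&(hsv[...,1]>110)
n,l,s,ce=cv2.connectedComponentsWithStats(m.astype(np.uint8))
for i in range(1,n):
    if s[i,4]>60:
        p=W[l==i]; r=cv2.minAreaRect((p[:,:2]*1000).astype(np.float32)); print(s[i],"med",p.mean(0).round(4),np.round(r[0],1),np.round(r[1],1),r[2])
cv2.imwrite("pics/crop.png",cv2.resize(img[100:290,130:510][:,:,::-1],None,fx=2.1,fy=2.1,interpolation=cv2.INTER_CUBIC))
for (u,v) in [(322,215),(325,240),(327,262),(253,171),(341,135),(260,143),(291,133)]: print(u,v,W[v,u].round(3))
E
```

```text
[300 162  27  28 383] med [0.6094 0.0132 0.0948] [610.7  13.3] [55. 54.] 21.572629928588867
[360 188  26  25 395] med [ 0.5452 -0.1361  0.0946] [ 546.2 -136.3] [54.3 54.9] 9.462844848632812
[166 203  24   5  79] med [0.5357 0.3497 0.0952] [536.3 349.2] [58.6 10.9] 87.61854553222656
[258 207  27  26 406] med [0.4987 0.1162 0.0946] [499.6 116.5] [54.4 54.2] 13.785558700561523
322 215 [ 0.518 -0.009  0.038]
325 240 [ 0.453 -0.017  0.043]
327 262 [ 0.397 -0.022  0.043]
253 171 [0.627 0.168 0.073]
341 135 [ 0.709 -0.058  0.117]
260 143 [0.71  0.155 0.05 ]
291 133 [0.737 0.073 0.051]
```

View pics/crop.png

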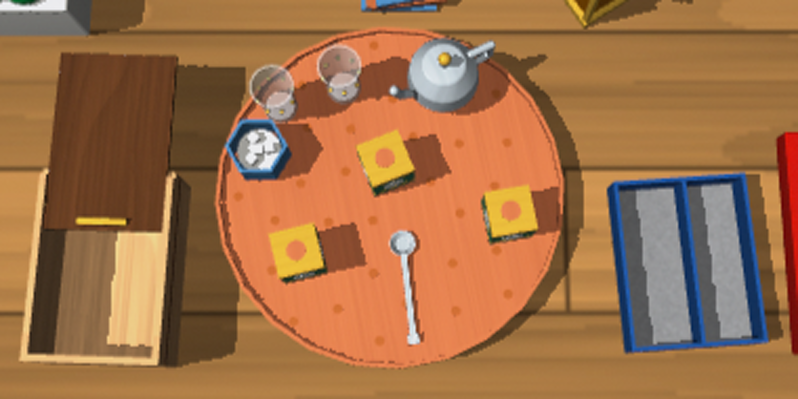

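View pics/side0.png

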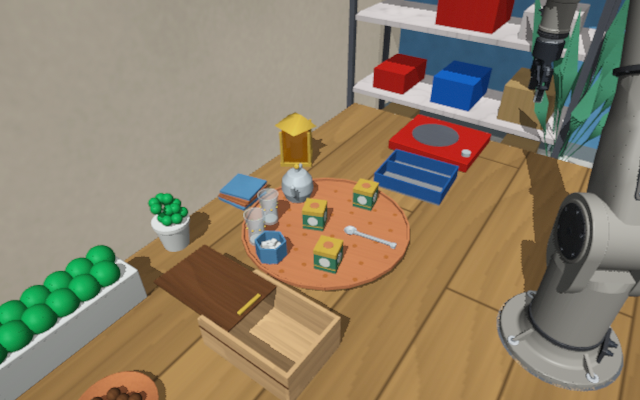

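```bash
cat >> h.py <<'E'
def fit(pts,L,Wd,guess,wall,extra=()):
    # fit rectangular rim centreline to rim points
    from scipy.optimize import least_squares
    def res(p):
        a=p[2]; d=pts-p[:2]; x=d@[np.cos(a),np.sin(a)]; y=d@[-np.sin(a),np.cos(a)]
        ex=np.abs(np.abs(x)-(L-wall)/2); ey=np.abs(np.abs(y)-(Wd-wall)/2); e=np.minimum(ex,ey)
        for yy in extra: e=np.minimum(e,np.abs(y-yy))
        return e
    return min((least_squares(res,np.array(guess)+[dx,dy,da],loss="soft_l1",f_scale=.003) for dx in(-.01,0,.01) for dy in(-.01,0,.01) for da in (-.06,0,.06)),key=lambda r:r.cost)
E
python3 - <<'E'
import numpy as np
from h import *
c=dict(np.load("top0.npz")); W=cloud(c); img=c["color"]; x,y,z=W[...,0],W[...,1],W[...,2]
m=(y>.24)&(y<.48)&(x>.36)&(x<.535)&(z>.084)&(z<.099); P=W[m][:,:2]
print(len(P),P.min(0),P.max(0)); r=fit(P,.230,.160,[P[:,0].min()+.115,np.median(P[:,1]),-.04],.008); print("box",r.x.round(4),r.cost)
b=r.x
m=(y>-.45)&(y<-.2)&(x>.36)&(x<.66)&(z>.037)&(z<.053); P=W[m][:,:2]
print(len(P),P.min(0),P.max(0)); r=fit(P,.210,.165,[*(P.min(0)+P.max(0))/2,.04],.005,(-.005,)); print("crate",r.x.round(4),r.cost)
a=r.x[2]; ct=r.x[:2]+np.array([[np.cos(a),-np.sin(a)],[np.sin(a),np.cos(a)]])@[0,.0375]; print("approx tins comp",ct)
d=P-r.x[:2]; yy=d@[-np.sin(a),np.cos(a)]; xx=d@[np.cos(a),np.sin(a)]; print(np.histogram(yy[np.abs(xx)<.09],bins=np.arange(-.09,.095,.006)))
# lid edge in box frame
a=b[2]; s=np.array([.5363,.3492])-b[:2]; print("strip in box",s@[np.cos(a),np.sin(a)], s@[-np.sin(a),np.cos(a)])
# spoon
m=(y>-.06)&(y<.03)&(x>.36)&(x<.55)&(z>.0375)&(z<.06); hsv=cv2.cvtColor(img,cv2.COLOR_RGB2HSV); m&=hsv[...,1]<90
P=W[m]; print("spoon",len(P),P.min(0).round(4),P.max(0).round(4)); print(cv2.minAreaRect((P[:,:2]*1000).astype(np.float32)))
h=P[P[:,0]<.50]; l=cv2.fitLine(h[:,:2].astype(np.float32),cv2.DIST_HUBER,0,.01,.01).ravel(); print(l,np.degrees(np.arctan2(l[1],l[0])))
print("spout",px(c,317,143,.11), "glass", px(c,260,138,.119),px(c,291,129,.119))
E
```

```text
1035 [0.36810646 0.26745829] [0.53487904 0.4336031 ]
box [ 0.483   0.3491 -0.0251] 0.030026149569325998
1053 [ 0.38366182 -0.44869793] [ 0.62920216 -0.20002485]
crate [ 0.4928 -0.3581  0.0685] 0.00615107967697109
approx tins comp [ 0.49018824 -0.32067934]
(array([  5, 182,  37,   0,   0,   0,   0,   0,   0,   0,   0,   0,   0,
        69, 134,   0,   0,   0,   0,   0,   0,   0,   0,   0,   0,   0,
         0,  45, 147,   0]), array([-9.00000000e-02, -8.40000000e-02, -7.80000000e-02, -7.20000000e-02,
       -6.60000000e-02, -6.00000000e-02, -5.40000000e-02, -4.80000000e-02,
       -4.20000000e-02, -3.60000000e-02, -3.00000000e-02, -2.40000000e-02,
       -1.80000000e-02, -1.20000000e-02, -6.00000000e-03,  8.32667268e-17,
        6.00000000e-03,  1.20000000e-02,  1.80000000e-02,  2.40000000e-02,
        3.00000000e-02,  3.60000000e-02,  4.20000000e-02,  4.80000000e-02,
        5.40000000e-02,  6.00000000e-02,  6.60000000e-02,  7.20000000e-02,
        7.80000000e-02,  8.40000000e-02,  9.00000000e-02]))
strip in box 0.05326128700634071 0.0014857704392174259
spoon 238 [ 0.3941 -0.0271  0.0375] [0.531  0.0087 0.0497]
((462.23681640625, -9.121255874633789), (137.7427215576172, 31.04873275756836), 2.4122352600097656)
[ 0.9930763   0.1174709   0.44233412 -0.01576657] 6.7461624
spout [0.69027001 0.00264106 0.11      ] glass [0.70067291 0.14512334 0.119     ] [0.72419452 0.06785958 0.119     ]
```

```bash
cat >> h.py <<'E'
from scipy.spatial.transform import Rotation as Ro
def plan(pos,yaw,o=None):
    "turn (deg, rotvec in tool axes) to jaw yaw (mod 180) with tool y down, and shift in tool axes AFTER the turn"
    from station import get_obs
    o=o or get_obs(); w,x,y,z=o["tool_rot"]; R=Ro.from_quat([x,y,z,w]); M=R.as_matrix()
    best=None
    for k in (0,180):
        a=np.radians(yaw+k); X=np.array([np.cos(a),np.sin(a),0]); Y=np.array([0,0,-1.]); T=Ro.from_matrix(np.stack([X,Y,np.cross(X,Y)],1))
        rv=np.degrees((R.inv()*T).as_rotvec())
        if best is None or np.linalg.norm(rv)<np.linalg.norm(best[0]): best=(rv,T)
    d=np.array(pos)-o["eef_pos"]
    print("t",round(o["t"],2),"pos",np.round(o["eef_pos"],4),"jawyaw",round(np.degrees(np.arctan2(M[1,0],M[0,0])),1),"axes y->",M[:,1].round(3),"F",np.round(o["contact_force"],2),"w",round(float(o["gripper_width"]),3),"q7",round(o["q"][6],2))
    print("  turn",best[0].round(2),"then shift",best[1].inv().apply(d).round(4),"world d",d.round(4))
E
python3 -c "
from h import *
plan([.546,-.136,.16],9.5)"
```

```text
t 0.1 pos [ 0.2675 -0.6192  0.2304] jawyaw -66.6 axes y-> [-0.001  0.001 -1.   ] F [0.2  0.37 0.21] w 0.996 q7 -0.08
  turn [-6.000e-02 -7.613e+01 -9.000e-02] then shift [0.3545 0.0704 0.4306] world d [ 0.2785  0.4832 -0.0704]
```

>>> {"api": "play_rows", "payload": {
  "increments": [
    [[0, 0, 0], [0, -6.92, 0]],
    [[0, 0, 0], [0, -6.92, 0]],
    [[0, 0, 0], [0, -6.92, 0]],
    [[0, 0, 0], [0, -6.92, 0]],
    [[0, 0, 0], [0, -6.92, 0]],
    [[0, 0, 0], [0, -6.92, 0]],
    [[0, 0, 0], [0, -6.92, 0]],
    [[0, 0, 0], [0, -6.92, 0]],
    [[0, 0, 0], [0, -6.92, 0]],
    [[0, 0, 0], [0, -6.92, 0]],
    [[0, 0, 0], [0, -6.92, 0]],
    [[0.0222, 0, 0.0269], [0, 0, 0]],
    [[0.0222, 0, 0.0269], [0, 0, 0]],
    [[0.0222, 0, 0.0269], [0, 0, 0]],
    [[0.0222, 0, 0.0269], [0, 0, 0]],
    [[0.0222, 0, 0.0269], [0, 0, 0]],
    [[0.0222, 0, 0.0269], [0, 0, 0]],
    [[0.0222, 0, 0.0269], [0, 0, 0]],
    [[0.0222, 0, 0.0269], [0, 0, 0]],
    [[0.0222, 0, 0.0269], [0, 0, 0]]
  ],
  "gripper": 0.076
}}

```text
t: 1.77
eef_pos: [0.4252, -0.3463, 0.2311]
tool_rot: [0.705, -0.705, -0.058, 0.059]
contact_force: [0.5, -0.1, 0.8]
gripper_width: 0.891
```

>>> {"api": "play_rows", "payload": {
  "increments": [
    [[0.0222, 0, 0.0269], [0, 0, 0]],
    [[0.0222, 0, 0.0269], [0, 0, 0]],
    [[0.0222, 0, 0.0269], [0, 0, 0]],
    [[0.0222, 0, 0.0269], [0, 0, 0]],
    [[0.0222, 0, 0.0269], [0, 0, 0]],
    [[0.0222, 0, 0.0269], [0, 0, 0]],
    [[0.0222, 0, 0.0269], [0, 0, 0]],
    [[0, 0.035, 0], [0, 0, 0]],
    [[0, 0.035, 0], [0, 0, 0]],
    [[0, 0, 0], [0, 0, 0]],
    [[0, 0, 0], [0, 0, 0]]
  ]
}}

```text
t: 2.68
eef_pos: [0.5455, -0.1366, 0.1599]
tool_rot: [0.705, -0.704, -0.057, 0.06]
contact_force: [0.5, -0.6, 0.4]
gripper_width: 0.891
```

Run:
```python
from h import *
from station import *
plan([.546,-.136,.056],9.5)
c=read_camera("wrist"); cv2.imwrite("pics/w1.png",c["color"][:,:,::-1]); print(c["intrinsics"].round(1).tolist(),c["hand_eye"].round(4).tolist())
```

```text
t 2.68 pos [ 0.5455 -0.1366  0.1599] jawyaw 9.5 axes y-> [-0.005  0.001 -1.   ] F [ 0.48 -0.59  0.42] w 0.891 q7 0.09
  turn [-0.1  -0.02 -0.26] then shift [0.0006 0.1039 0.0005] world d [ 0.0005  0.0006 -0.1039]
[[309.7, 0.0, 318.1], [0.0, 309.7, 194.3], [0.0, 0.0, 1.0]] [[1.0, 0.0002, 0.0002, -0.0004], [-0.0002, -0.2704, 0.9628, -0.1419], [0.0003, -0.9628, -0.2704, 0.0701], [0.0, 0.0, 0.0, 1.0]]
```

View pics/w1.png

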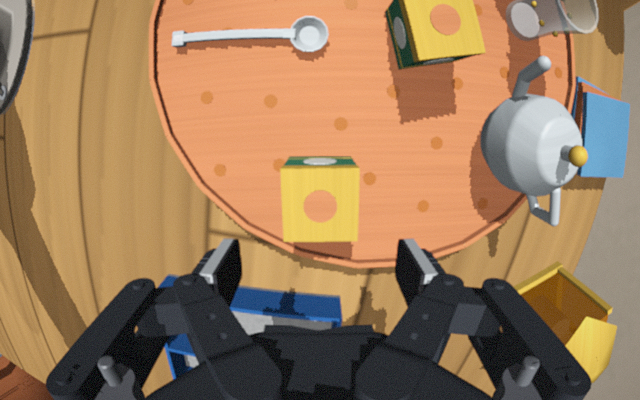

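>>> {"api": "play_rows", "payload": {
  "increments": [
    [[0, 0.0174, 0], [0, 0, 0]],
    [[0, 0.0174, 0], [0, 0, 0]],
    [[0, 0.0174, 0], [0, 0, 0]],
    [[0, 0.0174, 0], [0, 0, 0]],
    [[0, 0.0174, 0], [0, 0, 0]],
    [[0, 0.0174, 0], [0, 0, 0]],
    [[0, 0, 0], [0, 0, 0]]
  ]
}}

```text
t: 3.32
eef_pos: [0.5467, -0.1374, 0.0564]
tool_rot: [0.705, -0.705, -0.057, 0.058]
contact_force: [-0.1, -0.1, -0.2]
gripper_width: 0.887
```

>>> {"api": "play_rows", "payload": {
  "increments": [
    [[0, 0, 0], [0, 0, 0]],
    [[0, 0, 0], [0, 0, 0]],
    [[0, 0, 0], [0, 0, 0]],
    [[0, 0, 0], [0, 0, 0]],
    [[0, 0, 0], [0, 0, 0]]
  ],
  "gripper": 0.03,
  "grip_force": 50
}}

```text
t: 3.73
eef_pos: [0.5489, -0.1371, 0.0592]
tool_rot: [-0.704, 0.705, 0.06, -0.057]
contact_force: [-0.2, -0.5, 7.1]
gripper_width: 0.619
```

>>> {"api": "play_rows", "payload": {
  "increments": [
    [[0, -0.01, 0], [0, 0, 0]],
    [[0, -0.02, 0], [0, 0, 0]],
    [[0, -0.03, 0], [0, 0, 0]],
    [[0, -0.03, 0], [0, 0, 0]],
    [[0, -0.02, 0], [0, 0, 0]],
    [[0, 0, 0], [0, 0, 0]],
    [[0, 0, 0], [0, 0, 0]],
    [[0, 0, 0], [0, 0, 0]]
  ]
}}

```text
t: 4.4
eef_pos: [0.5466, -0.1367, 0.1669]
tool_rot: [-0.705, 0.705, 0.058, -0.059]
contact_force: [0.1, -0.3, -0.5]
gripper_width: 0.629
```

```bash
python3 -c "
from h import *
plan([.546,-.136,.056],9.5)
plan([.540,-.317,.166],3.9)
plan([.450,.384,.166],-2)"
```

```text
t 4.4 pos [ 0.5466 -0.1367  0.1669] jawyaw 9.5 axes y-> [-0. -0. -1.] F [ 0.1  -0.3  -0.48] w 0.629 q7 0.09
  turn [ 0.01 -0.03 -0.03] then shift [-0.0005  0.1109  0.0008] world d [-0.0006  0.0007 -0.1109]
t 4.4 pos [ 0.5466 -0.1367  0.1669] jawyaw 9.5 axes y-> [-0. -0. -1.] F [ 0.1  -0.3  -0.48] w 0.629 q7 0.09
  turn [ 0.01  5.57 -0.03] then shift [-0.0188  0.0009 -0.1794] world d [-0.0066 -0.1803 -0.0009]
t 4.4 pos [ 0.5466 -0.1367  0.1669] jawyaw 9.5 axes y-> [-0. -0. -1.] F [ 0.1  -0.3  -0.48] w 0.629 q7 0.09
  turn [ 1.000e-02  1.147e+01 -3.000e-02] then shift [-0.1147  0.0009  0.517 ] world d [-0.0966  0.5207 -0.0009]
```

>>> {"api": "play_rows", "payload": {
  "increments": [
    [[0, 0, 0], [0, 5.57, 0]],
    [[-0.0023, 0, -0.0224], [0, 0, 0]],
    [[-0.0023, 0, -0.0224], [0, 0, 0]],
    [[-0.0023, 0, -0.0224], [0, 0, 0]],
    [[-0.0023, 0, -0.0224], [0, 0, 0]],
    [[-0.0023, 0, -0.0224], [0, 0, 0]],
    [[-0.0023, 0, -0.0224], [0, 0, 0]],
    [[-0.0023, 0, -0.0224], [0, 0, 0]],
    [[-0.0023, 0, -0.0224], [0, 0, 0]],
    [[0, 0, 0], [0, 0, 0]],
    [[0, 0.02, 0], [0, 0, 0]],
    [[0, 0.03, 0], [0, 0, 0]],
    [[0, 0.03, 0], [0, 0, 0]],
    [[0, 0, 0], [0, 0, 0]],
    [[0, 0, 0], [0, 0, 0]]
  ]
}}

```text
t: 5.65
eef_pos: [0.5392, -0.3154, 0.0848]
tool_rot: [0.708, -0.706, -0.023, 0.026]
contact_force: [0.5, -0.0, 0.4]
gripper_width: 0.624
```

Run:
```python
from h import *
from station import *
plan([.540,-.317,.035],3.9)
c=read_camera("wrist"); cv2.imwrite("pics/w2.png",c["color"][:,:,::-1])
```

```text
t 5.65 pos [ 0.5392 -0.3154  0.0848] jawyaw 3.9 axes y-> [-0.005  0.003 -1.   ] F [ 0.47 -0.01  0.41] w 0.624 q7 0.27
  turn [-0.18  0.04 -0.27] then shift [ 0.0007  0.0498 -0.0016] world d [ 0.0008 -0.0016 -0.0498]
```

View pics/w2.png

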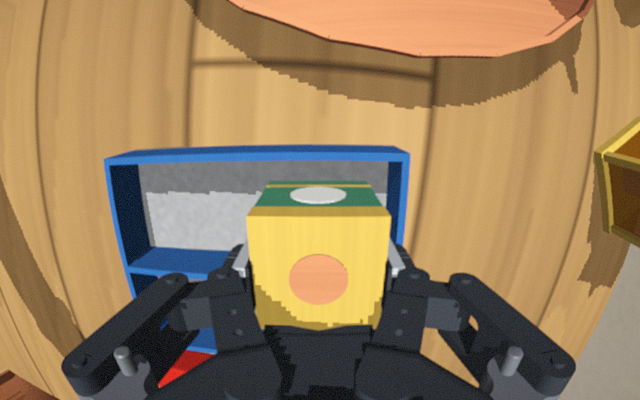

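>>> {"api": "play_rows", "payload": {
  "increments": [
    [[-0.007, 0, -0.0015], [0, 0, 0]],
    [[0, 0.017, 0], [0, 0, 0]],
    [[0, 0.016, 0], [0, 0, 0]],
    [[0, 0.014, 0], [0, 0, 0]],
    [[0, 0.003, 0], [0, 0, 0]],
    [[0, 0, 0], [0, 0, 0]],
    [[0, 0, 0], [0, 0, 0]]
  ]
}}

```text
t: 6.28
eef_pos: [0.5346, -0.3189, 0.0378]
tool_rot: [-0.707, 0.707, 0.024, -0.024]
contact_force: [0.0, -0.3, -0.3]
gripper_width: 0.628
```

>>> {"api": "play_rows", "payload": {
  "increments": [
    [[0, 0.002, 0], [0, 0, 0]],
    [[0, 0.002, 0], [0, 0, 0]],
    [[0, 0, 0], [0, 0, 0]]
  ]
}}

```text
t: 6.53
eef_pos: [0.5343, -0.3187, 0.0331]
tool_rot: [-0.707, 0.707, 0.024, -0.024]
contact_force: [-0.6, -0.3, -0.4]
gripper_width: 0.623
```

>>> {"api": "play_rows", "payload": {
  "increments": [
    [[0, 0.002, 0], [0, 0, 0]],
    [[0, 0, 0], [0, 0, 0]]
  ]
}}

```text
t: 6.7
eef_pos: [0.534, -0.3186, 0.0308]
tool_rot: [0.707, -0.707, -0.024, 0.024]
contact_force: [-0.8, 0.5, -0.9]
gripper_width: 0.623
```

>>> {"api": "play_rows", "payload": {
  "increments": [
    [[0, 0.002, 0], [0, 0, 0]],
    [[0, 0, 0], [0, 0, 0]]
  ]
}}

```text
t: 6.87
eef_pos: [0.5342, -0.3187, 0.0303]
tool_rot: [-0.707, 0.707, 0.024, -0.024]
contact_force: [-4.8, 1.9, 11.3]
gripper_width: 0.625
```

>>> {"api": "play_rows", "payload": {
  "increments": [
    [[0, 0.001, 0], [0, 0, 0]],
    [[0, 0, 0], [0, 0, 0]]
  ]
}}

```text
t: 7.03
eef_pos: [0.5342, -0.3187, 0.0302]
tool_rot: [-0.706, 0.707, 0.024, -0.024]
contact_force: [-7.6, 3.2, 19.2]
gripper_width: 0.624
```

>>> {"api": "play_rows", "payload": {
  "increments": [
    [[0, 0, 0], [0, 0, 0]],
    [[0, 0, 0], [0, 0, 0]],
    [[0, 0, 0], [0, 0, 0]],
    [[0, -0.015, 0], [0, 0, 0]],
    [[0, -0.03, 0], [0, 0, 0]],
    [[0, -0.035, 0], [0, 0, 0]],
    [[0, -0.035, 0], [0, 0, 0]],
    [[0, -0.02, 0], [0, 0, 0]],
    [[0, 0, 0], [0, -6, 0]],
    [[0, 0, 0], [0, -6, 0]],
    [[0, 0, 0], [0, -5.7, 0]],
    [[0, 0, 0], [0, 0, 0]]
  ],
  "gripper": 0.066
}}

```text
t: 8.03
eef_pos: [0.534, -0.3187, 0.1627]
tool_rot: [0.694, -0.694, -0.134, 0.134]
contact_force: [-0.2, -0.0, -0.1]
gripper_width: 0.77
```

Run:
```python
from h import *
plan([.6107,.0133,.166],21.6)
```

```text
t 8.03 pos [ 0.534  -0.3187  0.1627] jawyaw 21.8 axes y-> [-0.  0. -1.] F [-0.23 -0.02 -0.08] w 0.77 q7 0.6
  turn [-0.02  0.2  -0.  ] then shift [ 0.1936 -0.0033  0.2805] world d [0.0767 0.332  0.0033]
```

>>> {"api": "play_rows", "payload": {
  "increments": [
    [[0.0194, 0, 0.028], [0, 0, 0]],
    [[0.0194, 0, 0.028], [0, 0, 0]],
    [[0.0194, 0, 0.028], [0, 0, 0]],
    [[0.0194, 0, 0.028], [0, 0, 0]],
    [[0.0194, 0, 0.028], [0, 0, 0]],
    [[0.0194, 0, 0.028], [0, 0, 0]],
    [[0.0194, 0, 0.028], [0, 0, 0]],
    [[0.0194, 0, 0.028], [0, 0, 0]],
    [[0.0194, 0, 0.028], [0, 0, 0]],
    [[0.0194, 0, 0.0285], [0, 0, 0]],
    [[0, 0, 0], [0, 0, 0]],
    [[0, 0, 0], [0, 0, 0]]
  ],
  "gripper": 0.076
}}

```text
t: 9.03
eef_pos: [0.6112, 0.017, 0.1627]
tool_rot: [0.695, -0.694, -0.133, 0.133]
contact_force: [0.0, -0.4, 0.0]
gripper_width: 0.888
```

```bash
cat >> h.py <<'E'
def wcloud():
    from station import get_obs,read_camera
    o=get_obs(); c=read_camera("wrist"); K=c["intrinsics"]; v,u=np.mgrid[:400,:640]; dx,dy=(u-K[0,2])/K[0,0],(v-K[1,2])/K[1,1]
    th=np.hypot(dx,dy); z=c["range_z"]; s=z*np.tan(th)/np.maximum(th,1e-9)
    P=np.stack([dx*s,dy*s,z],-1); H=c["hand_eye"]; T=P@H[:3,:3].T+H[:3,3]
    w,x,y,zz=o["tool_rot"]; W=T@Ro.from_quat([x,y,zz,w]).as_matrix().T+o["eef_pos"]; W[(z==0)|(th>1.4)]=np.nan
    return W,c["color"]
def tins(zlo,zhi):
    W,img=wcloud(); hsv=cv2.cvtColor(img,cv2.COLOR_RGB2HSV)
    m=(W[...,2]>zlo)&(W[...,2]<zhi)&(hsv[...,0]>18)&(hsv[...,0]<34)&(hsv[...,1]>100)
    n,l,s,ce=cv2.connectedComponentsWithStats(m.astype(np.uint8))
    for i in range(1,n):
        if s[i,4]>300:
            p=W[l==i]; r=cv2.minAreaRect((p[:,:2]*1000).astype(np.float32)); print("  tin?",s[i,:2],s[i,4],"z",p[:,2].mean().round(4),np.round(r[0],1),np.round(r[1],1),round(r[2],1))
    return W,img
E
python3 - <<'E'
from h import *
plan([.6107,.0133,.056],21.6); tins(.08,.11)
E
```

```text
t 9.03 pos [0.6112 0.017  0.1627] jawyaw 21.7 axes y-> [-0.     0.002 -1.   ] F [ 0.02 -0.38  0.01] w 0.888 q7 -0.0
  turn [-0.08  0.15  0.02] then shift [-0.0018  0.1067 -0.0033] world d [-0.0005 -0.0037 -0.1067]
  tin? [183   0] 3648 z 0.0928 [499.2 116.6] [55.9 48.2] 14.5
  tin? [277 169] 4803 z 0.093 [609.9  16.5] [54.7 55.6] 22.1
```

>>> {"api": "play_rows", "payload": {
  "increments": [
    [[-0.001, 0, -0.002], [0, 0, 0]],
    [[0, 0.0175, 0], [0, 0, 0]],
    [[0, 0.0175, 0], [0, 0, 0]],
    [[0, 0.0175, 0], [0, 0, 0]],
    [[0, 0.0175, 0], [0, 0, 0]],
    [[0, 0.0175, 0], [0, 0, 0]],
    [[0, 0.0165, 0], [0, 0, 0]],
    [[0, 0, 0], [0, 0, 0]]
  ]
}}

```text
t: 9.75
eef_pos: [0.6084, 0.0084, 0.0555]
tool_rot: [-0.695, 0.695, 0.129, -0.133]
contact_force: [-0.2, -0.6, 0.2]
gripper_width: 0.892
```

>>> {"api": "play_rows", "payload": {
  "increments": [
    [[0, 0, 0], [0, 0, 0]],
    [[0, 0, 0], [0, 0, 0]],
    [[0, 0, 0], [0, 0, 0]],
    [[0, 0, 0], [0, 0, 0]],
    [[0, 0, 0], [0, 0, 0]]
  ],
  "gripper": 0.03,
  "grip_force": 50
}}

```text
t: 10.17
eef_pos: [0.6118, 0.0108, 0.0601]
tool_rot: [-0.694, 0.695, 0.133, -0.132]
contact_force: [0.8, -2.2, 3.5]
gripper_width: 0.627
```

>>> {"api": "play_rows", "payload": {
  "increments": [
    [[0, -0.01, 0], [0, 0, 0]],
    [[0, -0.02, 0], [0, 0, 0]],
    [[0, -0.03, 0], [0, 0, 0]],
    [[0, -0.03, 0], [0, 0, 0]],
    [[0, -0.02, 0], [0, 0, 0]],
    [[0, 0, 0], [0, 0, 0]],
    [[0, 0, 0], [0, 0, 0]],
    [[0, 0, 0], [0, 0, 0]]
  ]
}}

```text
t: 10.83
eef_pos: [0.6097, 0.0111, 0.1677]
tool_rot: [0.695, -0.695, -0.132, 0.133]
contact_force: [-0.8, -1.0, -5.5]
gripper_width: 0.625
```

```bash
python3 -c "
from h import *
plan([.440,-.324,.166],3.9)
plan([.450,.384,.166],-2)"
```

```text
t 10.83 pos [0.6097 0.0111 0.1677] jawyaw 21.6 axes y-> [-0.002 -0.    -1.   ] F [-0.79 -1.02 -5.53] w 0.625 q7 0.01
  turn [-1.000e-02  1.772e+01 -1.400e-01] then shift [-0.1921  0.0017 -0.3228] world d [-0.1697 -0.3351 -0.0017]
t 10.83 pos [0.6097 0.0111 0.1677] jawyaw 21.6 axes y-> [-0.002 -0.    -1.   ] F [-0.79 -1.02 -5.53] w 0.625 q7 0.01
  turn [-0.   23.62 -0.14] then shift [-0.1726  0.0017  0.3671] world d [-0.1597  0.3729 -0.0017]
```

>>> {"api": "play_rows", "payload": {
  "increments": [
    [[0, 0, 0], [0, 5.9, 0]],
    [[0, 0, 0], [0, 5.9, 0]],
    [[0, 0, 0], [0, 5.9, 0]],
    [[0, 0, 0], [0, 5.9, 0]],
    [[-0.0144, 0, 0.0303], [0, 0, 0]],
    [[-0.0144, 0, 0.0303], [0, 0, 0]],
    [[-0.0144, 0, 0.0303], [0, 0, 0]],
    [[-0.0144, 0, 0.0303], [0, 0, 0]],
    [[-0.0144, 0, 0.0303], [0, 0, 0]],
    [[-0.0144, 0, 0.0303], [0, 0, 0]],
    [[-0.0144, 0, 0.0303], [0, 0, 0]],
    [[-0.0144, 0, 0.0303], [0, 0, 0]],
    [[-0.0144, 0, 0.0303], [0, 0, 0]],
    [[-0.0144, 0, 0.0303], [0, 0, 0]],
    [[-0.0144, 0, 0.0303], [0, 0, 0]],
    [[-0.0144, 0, 0.0303], [0, 0, 0]],
    [[0, 0, 0], [0, 0, 0]],
    [[0, 0, 0], [0, 0, 0]]
  ]
}}

```text
t: 12.33
eef_pos: [0.4479, 0.3826, 0.1671]
tool_rot: [-0.707, 0.707, -0.012, 0.009]
contact_force: [0.5, -0.9, -4.4]
gripper_width: 0.623
```

Run:
```python
from h import *
plan([.450,.381,.036],-2)
W,img=wcloud(); cv2.imwrite("pics/w3.png",img[:,:,::-1])
```

```text
t 12.33 pos [0.4479 0.3826 0.1671] jawyaw -1.7 axes y-> [-0.004 -0.001 -1.   ] F [ 0.45 -0.95 -4.36] w 0.623 q7 -1.09
  turn [ 0.06  0.33 -0.2 ] then shift [ 0.0022  0.1311 -0.0016] world d [ 0.0021 -0.0016 -0.1311]
```

View pics/w3.png

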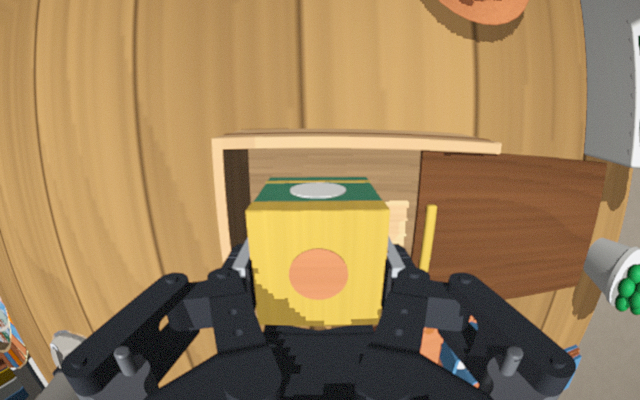

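>>> {"api": "play_rows", "payload": {
  "increments": [
    [[0.003, 0, -0.0015], [0, 0, 0]],
    [[0, 0.02, 0], [0, 0, 0]],
    [[0, 0.03, 0], [0, 0, 0]],
    [[0, 0.03, 0], [0, 0, 0]],
    [[0, 0.025, 0], [0, 0, 0]],
    [[0, 0.015, 0], [0, 0, 0]],
    [[0, 0.007, 0], [0, 0, 0]],
    [[0, 0, 0], [0, 0, 0]],
    [[0, 0, 0], [0, 0, 0]]
  ]
}}

```text
t: 13.13
eef_pos: [0.4546, 0.3785, 0.0421]
tool_rot: [-0.707, 0.707, -0.013, 0.013]
contact_force: [-0.2, 0.3, -3.8]
gripper_width: 0.623
```

>>> {"api": "play_rows", "payload": {
  "increments": [
    [[0, 0.0025, 0], [0, 0, 0]],
    [[0, 0, 0], [0, 0, 0]]
  ]
}}

```text
t: 13.3
eef_pos: [0.4547, 0.3795, 0.0404]
tool_rot: [0.707, -0.707, 0.012, -0.013]
contact_force: [0.0, -0.6, -4.3]
gripper_width: 0.622
```

>>> {"api": "play_rows", "payload": {
  "increments": [
    [[0, 0.003, 0], [0, 0, 0]],
    [[0, 0.002, 0], [0, 0, 0]],
    [[0, 0, 0], [0, 0, 0]]
  ]
}}

```text
t: 13.55
eef_pos: [0.4537, 0.379, 0.0343]
tool_rot: [-0.707, 0.707, -0.012, 0.012]
contact_force: [-0.5, -0.2, -4.6]
gripper_width: 0.624
```

>>> {"api": "play_rows", "payload": {
  "increments": [
    [[0, 0.0015, 0], [0, 0, 0]],
    [[0, 0, 0], [0, 0, 0]]
  ]
}}

```text
t: 13.72
eef_pos: [0.4538, 0.3791, 0.0341]
tool_rot: [-0.707, 0.707, -0.012, 0.012]
contact_force: [-2.0, -4.9, 7.7]
gripper_width: 0.623
```

>>> {"api": "play_rows", "payload": {
  "increments": [
    [[0, 0, 0], [0, 0, 0]],
    [[0, 0, 0], [0, 0, 0]],
    [[0, 0, 0], [0, 0, 0]],
    [[0, -0.015, 0], [0, 0, 0]],
    [[0, -0.03, 0], [0, 0, 0]],
    [[0, -0.035, 0], [0, 0, 0]],
    [[0, -0.035, 0], [0, 0, 0]],
    [[0, -0.02, 0], [0, 0, 0]],
    [[0, 0, 0], [0, -5.3, 0]],
    [[0, 0, 0], [0, -5.3, 0]],
    [[0, 0, 0], [0, -5.2, 0]],
    [[0, 0, 0], [0, 0, 0]]
  ],
  "gripper": 0.066
}}

```text
t: 14.72
eef_pos: [0.454, 0.3792, 0.1681]
tool_rot: [0.702, -0.702, -0.086, 0.086]
contact_force: [-0.3, -0.2, 0.2]
gripper_width: 0.774
```

Run:
```python
from h import *
plan([.4994,.1165,.166],14)
```

```text
t 14.72 pos [0.454  0.3792 0.1681] jawyaw 14.0 axes y-> [ 0.  0. -1.] F [-0.26 -0.2   0.2 ] w 0.774 q7 -0.84
  turn [-0.02 -0.02  0.03] then shift [-0.0195  0.0021 -0.2659] world d [ 0.0454 -0.2627 -0.0021]
```

>>> {"api": "play_rows", "payload": {
  "increments": [
    [[-0.0024, 0, -0.0332], [0, 0, 0]],
    [[-0.0024, 0, -0.0332], [0, 0, 0]],
    [[-0.0024, 0, -0.0332], [0, 0, 0]],
    [[-0.0024, 0, -0.0332], [0, 0, 0]],
    [[-0.0024, 0, -0.0332], [0, 0, 0]],
    [[-0.0024, 0, -0.0332], [0, 0, 0]],
    [[-0.0024, 0, -0.0332], [0, 0, 0]],
    [[-0.0024, 0, -0.0335], [0, 0, 0]],
    [[0, 0, 0], [0, 0, 0]],
    [[0, 0, 0], [0, 0, 0]],
    [[0, 0, 0], [0, 0, 0]]
  ],
  "gripper": 0.076
}}

```text
t: 15.63
eef_pos: [0.4987, 0.117, 0.1681]
tool_rot: [0.702, -0.702, -0.085, 0.084]
contact_force: [-0.5, 0.8, -0.7]
gripper_width: 0.889
```

Run:
```python
from h import *
plan([.4994,.1165,.058],14); tins(.07,.11)
```

```text
t 15.63 pos [0.4987 0.117  0.1681] jawyaw 13.7 axes y-> [ 0.     0.001 -1.   ] F [-0.53  0.78 -0.69] w 0.889 q7 -0.33
  turn [-0.04 -0.28  0.03] then shift [ 0.0005  0.1101 -0.0007] world d [ 0.0007 -0.0005 -0.1101]
  tin? [281 163] 4623 z 0.093 [498.2 120.3] [54.8 55.4] 14.4
```

>>> {"api": "play_rows", "payload": {
  "increments": [
    [[0.0005, 0.0175, 0.001], [0, 0, 0]],
    [[0, 0.0185, 0], [0, 0, 0]],
    [[0, 0.0185, 0], [0, 0, 0]],
    [[0, 0.0185, 0], [0, 0, 0]],
    [[0, 0.0185, 0], [0, 0, 0]],
    [[0, 0.0185, 0], [0, 0, 0]],
    [[0, 0, 0], [0, 0, 0]]
  ]
}}

```text
t: 16.27
eef_pos: [0.4965, 0.1187, 0.0551]
tool_rot: [0.702, -0.702, -0.084, 0.088]
contact_force: [-0.7, 0.4, 0.2]
gripper_width: 0.889
```

>>> {"api": "play_rows", "payload": {
  "increments": [
    [[0, 0, 0], [0, 0, 0]],
    [[0, 0, 0], [0, 0, 0]],
    [[0, 0, 0], [0, 0, 0]],
    [[0, 0, 0], [0, 0, 0]],
    [[0, 0, 0], [0, 0, 0]]
  ],
  "gripper": 0.03,
  "grip_force": 50
}}

```text
t: 16.68
eef_pos: [0.4994, 0.1182, 0.059]
tool_rot: [0.702, -0.702, -0.086, 0.085]
contact_force: [-1.1, 2.6, 4.3]
gripper_width: 0.629
```

>>> {"api": "play_rows", "payload": {
  "increments": [
    [[0, -0.01, 0], [0, 0, 0]],
    [[0, -0.02, 0], [0, 0, 0]],
    [[0, -0.03, 0], [0, 0, 0]],
    [[0, -0.03, 0], [0, 0, 0]],
    [[0, -0.02, 0], [0, 0, 0]],
    [[0, 0, 0], [0, 0, 0]],
    [[0, 0, 0], [0, 0, 0]],
    [[0, 0, 0], [0, 0, 0]]
  ]
}}

```text
t: 17.35
eef_pos: [0.498, 0.1166, 0.167]
tool_rot: [-0.702, 0.702, 0.084, -0.085]
contact_force: [0.2, -0.2, -4.2]
gripper_width: 0.627
```

```bash
python3 -c "
from h import *
plan([.440,-.324,.166],3.9)
plan([.450,.312,.166],-2)"
```

```text
t 17.35 pos [0.498  0.1166 0.167 ] jawyaw 13.8 axes y-> [-0.002 -0.001 -1.   ] F [ 0.18 -0.24 -4.25] w 0.627 q7 -0.34
  turn [ 0.04  9.89 -0.1 ] then shift [-0.0879  0.001  -0.4357] world d [-0.058  -0.4406 -0.001 ]
t 17.35 pos [0.498  0.1166 0.167 ] jawyaw 13.8 axes y-> [-0.002 -0.001 -1.   ] F [ 0.18 -0.24 -4.25] w 0.627 q7 -0.34
  turn [ 0.05 15.79 -0.1 ] then shift [-0.0548  0.001   0.1936] world d [-0.048   0.1954 -0.001 ]
```

>>> {"api": "play_rows", "payload": {
  "increments": [
    [[0, 0, 0], [0, 5.3, 0]],
    [[0, 0, 0], [0, 5.3, 0]],
    [[0, 0, 0], [0, 5.2, 0]],
    [[-0.0074, 0, 0.0277], [0, 0, 0]],
    [[-0.0074, 0, 0.0277], [0, 0, 0]],
    [[-0.0074, 0, 0.0277], [0, 0, 0]],
    [[-0.0074, 0, 0.0277], [0, 0, 0]],
    [[-0.0074, 0, 0.0277], [0, 0, 0]],
    [[-0.0074, 0, 0.0277], [0, 0, 0]],
    [[-0.0074, 0, 0.0277], [0, 0, 0]],
    [[0, 0, 0], [0, 0, 0]],
    [[0, 0, 0], [0, 0, 0]],
    [[0, 0, 0], [0, 0, 0]]
  ]
}}

```text
t: 18.43
eef_pos: [0.4531, 0.3118, 0.1661]
tool_rot: [-0.706, 0.708, -0.013, 0.011]
contact_force: [0.1, 0.1, -4.4]
gripper_width: 0.625
```

Run:
```python
from h import *
plan([.453,.313,.036],-2)
W,img=tins(.04,.20); cv2.imwrite("pics/w4.png",img[:,:,::-1])
```

```text
t 18.43 pos [0.4531 0.3118 0.1661] jawyaw -2.0 axes y-> [-0.003 -0.003 -1.   ] F [ 0.13  0.09 -4.43] w 0.625 q7 -1.0
  turn [ 0.15  0.04 -0.14] then shift [-1.000e-04  1.301e-01  1.200e-03] world d [-1.000e-04  1.200e-03 -1.301e-01]
  tin? [280  70] 4160 z 0.0673 [453.1 385.3] [54.9 55.4] 88.2
  tin? [420 110] 949 z 0.0944 [534.1 350.5] [61.6 11. ] 88.5
  tin? [245 212] 1585 z 0.193 [451.5 311.4] [ 60.3 133. ] 88.0
```

View pics/w4.png

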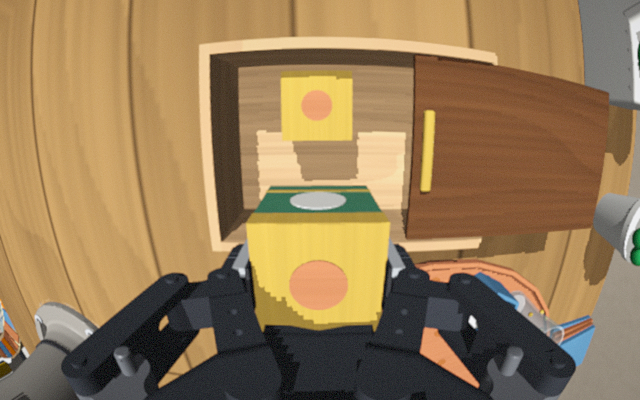

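>>> {"api": "play_rows", "payload": {
  "increments": [
    [[0, 0, 0.002], [0, 0, 0]],
    [[0, 0.02, 0], [0, 0, 0]],
    [[0, 0.03, 0], [0, 0, 0]],
    [[0, 0.03, 0], [0, 0, 0]],
    [[0, 0.025, 0], [0, 0, 0]],
    [[0, 0.015, 0], [0, 0, 0]],
    [[0, 0.008, 0], [0, 0, 0]],
    [[0, 0, 0], [0, 0, 0]],
    [[0, 0, 0], [0, 0, 0]]
  ]
}}

```text
t: 19.23
eef_pos: [0.4544, 0.3148, 0.0402]
tool_rot: [0.707, -0.707, 0.012, -0.013]
contact_force: [-0.1, 0.8, -4.2]
gripper_width: 0.63
```

>>> {"api": "play_rows", "payload": {
  "increments": [
    [[0, 0.002, 0], [0, 0, 0]],
    [[0, 0, 0], [0, 0, 0]]
  ]
}}

```text
t: 19.4
eef_pos: [0.4548, 0.3155, 0.0389]
tool_rot: [0.707, -0.707, 0.012, -0.013]
contact_force: [0.6, 0.5, -4.2]
gripper_width: 0.629
```

>>> {"api": "play_rows", "payload": {
  "increments": [
    [[0, 0.003, 0], [0, 0, 0]],
    [[0, 0.001, 0], [0, 0, 0]],
    [[0, 0, 0], [0, 0, 0]]
  ]
}}

```text
t: 19.65
eef_pos: [0.454, 0.3149, 0.034]
tool_rot: [-0.707, 0.707, -0.012, 0.012]
contact_force: [-0.0, 0.2, -4.3]
gripper_width: 0.626
```

>>> {"api": "play_rows", "payload": {
  "increments": [
    [[0, 0.0015, 0], [0, 0, 0]],
    [[0, 0, 0], [0, 0, 0]]
  ]
}}

```text
t: 19.82
eef_pos: [0.4541, 0.3151, 0.033]
tool_rot: [-0.707, 0.707, -0.012, 0.012]
contact_force: [-0.5, -1.8, 3.1]
gripper_width: 0.626
```

>>> {"api": "play_rows", "payload": {
  "increments": [
    [[0, 0, 0], [0, 0, 0]],
    [[0, 0, 0], [0, 0, 0]],
    [[0, 0, 0], [0, 0, 0]],
    [[0, -0.015, 0], [0, 0, 0]],
    [[0, -0.03, 0], [0, 0, 0]],
    [[0, -0.035, 0], [0, 0, 0]],
    [[0, -0.035, 0], [0, 0, 0]],
    [[0, -0.02, 0], [0, 0, 0]],
    [[0, 0, 0], [0, 0, 0]]
  ],
  "gripper": 0.066
}}

```text
t: 20.57
eef_pos: [0.4562, 0.3174, 0.1725]
tool_rot: [0.709, -0.705, 0.01, -0.015]
contact_force: [-0.4, 0.3, 0.1]
gripper_width: 0.775
```

Run:
```python
from h import *
plan([.4705,-.0125,.13],-2); plan([.4705,-.0125,.13],-83.25)
```

```text
t 20.57 pos [0.4562 0.3174 0.1725] jawyaw -2.0 axes y-> [ 0.007  0.005 -1.   ] F [-0.45  0.29  0.07] w 0.775 q7 -1.0
  turn [-0.31  0.01  0.41] then shift [ 0.0258  0.0425 -0.3292] world d [ 0.0143 -0.3299 -0.0425]
t 20.57 pos [0.4562 0.3174 0.1725] jawyaw -2.0 axes y-> [ 0.007  0.005 -1.   ] F [-0.45  0.29  0.07] w 0.775 q7 -1.0
  turn [-0.54 81.26  0.12] then shift [ 0.3293  0.0425 -0.0246] world d [ 0.0143 -0.3299 -0.0425]
```

>>> {"api": "play_rows", "payload": {
  "increments": [
    [[0.0026, 0, -0.0329], [0, 0, 0]],
    [[0.0026, 0, -0.0329], [0, 0, 0]],
    [[0.0026, 0, -0.0329], [0, 0, 0]],
    [[0.0026, 0, -0.0329], [0, 0, 0]],
    [[0.0026, 0, -0.0329], [0, 0, 0]],
    [[0.0026, 0, -0.0329], [0, 0, 0]],
    [[0.0026, 0, -0.0329], [0, 0, 0]],
    [[0.0026, 0, -0.0329], [0, 0, 0]],
    [[0.0026, 0, -0.0329], [0, 0, 0]],
    [[0.0026, 0, -0.0329], [0, 0, 0]]
  ],
  "gripper": 0.03
}}

```text
t: 21.4
eef_pos: [0.468, -0.0164, 0.1669]
tool_rot: [-0.707, 0.707, -0.012, 0.012]
contact_force: [-0.2, -0.3, 0.4]
gripper_width: 0.349
```

>>> {"api": "play_rows", "payload": {
  "increments": [
    [[0, 0, 0], [0, 6.77, 0]],
    [[0, 0, 0], [0, 6.77, 0]],
    [[0, 0, 0], [0, 6.77, 0]],
    [[0, 0, 0], [0, 6.77, 0]],
    [[0, 0, 0], [0, 6.77, 0]],
    [[0, 0, 0], [0, 6.77, 0]],
    [[0, 0, 0], [0, 6.77, 0]],
    [[0, 0, 0], [0, 6.77, 0]],
    [[0, 0, 0], [0, 6.77, 0]],
    [[0, 0, 0], [0, 6.77, 0]],
    [[0, 0, 0], [0, 6.77, 0]],
    [[0, 0, 0], [0, 6.77, 0]],
    [[0, 0.02, 0], [0, 0, 0]],
    [[0, 0.02, 0], [0, 0, 0]],
    [[0, 0, 0], [0, 0, 0]],
    [[0, 0, 0], [0, 0, 0]]
  ]
}}

```text
t: 22.73
eef_pos: [0.4674, -0.0147, 0.1265]
tool_rot: [-0.528, 0.529, -0.47, 0.469]
contact_force: [1.3, 1.0, 0.7]
gripper_width: 0.35
```

Run:
```python
from h import *
plan([.4705,-.0125,.037],-83.25)
W,img=wcloud(); hsv=cv2.cvtColor(img,cv2.COLOR_RGB2HSV); x,y,z=W[...,0],W[...,1],W[...,2]
m=(hsv[...,1]<70)&(hsv[...,2]>110)&(z>.030)&(z<.055)&(x>.38)&(x<.56)&(abs(y)<.06)
n,l,s,_=cv2.connectedComponentsWithStats(m.astype(np.uint8)); i=1+s[1:,4].argmax(); P=W[l==i]
print(s[i],cv2.minAreaRect((P[:,:2]*1000).astype(np.float32)))
h=P[P[:,0]<.49]; k=cv2.fitLine(h[:,:2].astype(np.float32),cv2.DIST_HUBER,0,.01,.01).ravel(); print(k,"y at .4705",k[3]+(.4705-k[2])*k[1]/k[0], P[:,0].min(),P[:,0].max())
cv2.imwrite("pics/w5.png",img[:,:,::-1])
```

```text
t 22.73 pos [ 0.4674 -0.0147  0.1265] jawyaw -83.2 axes y-> [-0.003 -0.    -1.   ] F [1.27 0.96 0.69] w 0.35 q7 -1.66
  turn [ 0.17  0.05 -0.02] then shift [-0.0018  0.0895  0.0033] world d [ 0.0031  0.0022 -0.0895]
[ 292  115   45  170 3066] ((458.9236755371094, -11.600898742675781), (143.7863311767578, 32.85160446166992), 7.227038383483887)
[ 0.9927456   0.12023392  0.44157636 -0.01263996] y at .4705 -0.00913695 0.38648844912409935 0.5302425897362636
```

View pics/w5.png

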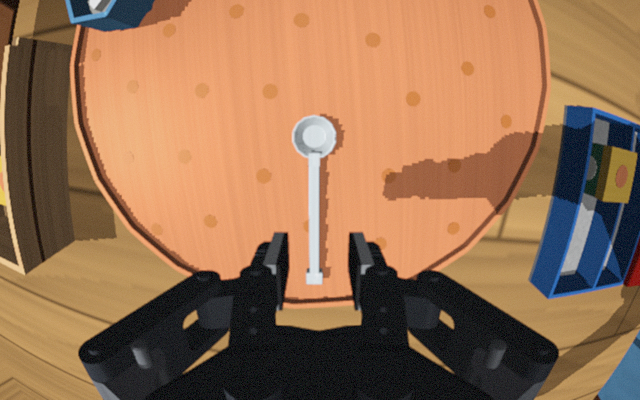

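>>> {"api": "play_rows", "payload": {
  "increments": [
    [[-0.003, 0.015, 0.003], [0, 0, 0]],
    [[0, 0.02, 0], [0, 0, 0]],
    [[0, 0.02, 0], [0, 0, 0]],
    [[0, 0.015, 0], [0, 0, 0]],
    [[0, 0.01, 0], [0, 0, 0]],
    [[0, 0.003, 0], [0, 0, 0]],
    [[0, 0, 0], [0, 0, 0]],
    [[0, 0, 0], [0, 0, 0]]
  ]
}}

```text
t: 23.45
eef_pos: [0.4719, -0.0113, 0.0452]
tool_rot: [0.529, -0.528, 0.469, -0.47]
contact_force: [0.1, -1.0, 0.6]
gripper_width: 0.353
```

Run:
```python
from h import *
plan([.4705,-.0115,.036],-83.25)
```

```text
t 23.45 pos [ 0.4719 -0.0113  0.0452] jawyaw -83.2 axes y-> [ 0.001  0.    -1.   ] F [ 0.11 -1.05  0.62] w 0.353 q7 -1.73
  turn [-0.08  0.02  0.01] then shift [ 0.      0.0092 -0.0014] world d [-0.0014 -0.0002 -0.0092]
```

>>> {"api": "play_rows", "payload": {
  "increments": [
    [[0, 0.004, 0], [0, 0, 0]],
    [[0, 0.003, 0], [0, 0, 0]],
    [[0, 0.002, 0], [0, 0, 0]],
    [[0, 0, 0], [0, 0, 0]],
    [[0, 0, 0], [0, 0, 0]]
  ]
}}

```text
t: 23.87
eef_pos: [0.4711, -0.0114, 0.0354]
tool_rot: [-0.529, 0.529, -0.47, 0.47]
contact_force: [0.5, -0.0, 0.8]
gripper_width: 0.349
```

>>> {"api": "play_rows", "payload": {
  "increments": [
    [[0, 0, 0], [0, 0, 0]],
    [[0, 0, 0], [0, 0, 0]],
    [[0, 0, 0], [0, 0, 0]],
    [[0, 0, 0], [0, 0, 0]]
  ],
  "gripper": 0.0,
  "grip_force": 40
}}

```text
t: 24.2
eef_pos: [0.4712, -0.0113, 0.0356]
tool_rot: [0.529, -0.529, 0.47, -0.47]
contact_force: [-1.2, -0.4, 3.2]
gripper_width: 0.074
```

>>> {"api": "play_rows", "payload": {
  "increments": [
    [[0, -0.01, 0], [0, 0, 0]],
    [[0, -0.02, 0], [0, 0, 0]],
    [[0, -0.03, 0], [0, 0, 0]],
    [[0, -0.03, 0], [0, 0, 0]],
    [[0, 0, 0], [0, 2.9, 0]],
    [[0, 0, 0], [0, 0, 0]],
    [[0, 0, 0], [0, 0, 0]]
  ]
}}

```text
t: 24.78
eef_pos: [0.4709, -0.0115, 0.1258]
tool_rot: [0.517, -0.517, 0.482, -0.483]
contact_force: [0.1, -0.2, -1.1]
gripper_width: 0.076
```

Run:
```python
from h import *
plan([.502,-.4005,.13],-86.1)
W,img=wcloud(); cv2.imwrite("pics/w6.png",img[:,:,::-1])
```

```text
t 24.78 pos [ 0.4709 -0.0115  0.1258] jawyaw -86.1 axes y-> [ 0. -0. -1.] F [ 0.08 -0.18 -1.06] w 0.076 q7 -1.71
  turn [-0.02  0.04  0.01] then shift [ 0.3902 -0.0042  0.0045] world d [ 0.0311 -0.389   0.0042]
```

View pics/w6.png

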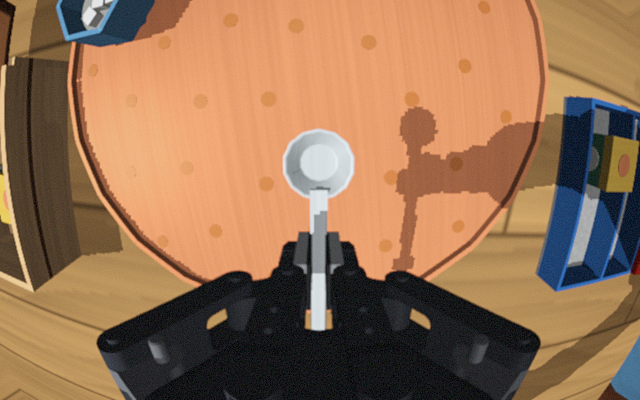

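>>> {"api": "play_rows", "payload": {
  "increments": [
    [[0.0325, 0, 0.0004], [0, 0, 0]],
    [[0.0325, 0, 0.0004], [0, 0, 0]],
    [[0.0325, 0, 0.0004], [0, 0, 0]],
    [[0.0325, 0, 0.0004], [0, 0, 0]],
    [[0.0325, 0, 0.0004], [0, 0, 0]],
    [[0.0325, 0, 0.0004], [0, 0, 0]],
    [[0.0325, 0, 0.0004], [0, 0, 0]],
    [[0.0325, 0, 0.0004], [0, 0, 0]],
    [[0.0325, 0, 0.0004], [0, 0, 0]],
    [[0.0325, 0, 0.0004], [0, 0, 0]],
    [[0.0325, 0, 0.0004], [0, 0, 0]],
    [[0.0325, 0, 0.0004], [0, 0, 0]],
    [[0, 0, 0], [0, 0, 0]],
    [[0, 0, 0], [0, 0, 0]],
    [[0, 0.03, 0], [0, 0, 0]],
    [[0, 0.025, 0], [0, 0, 0]],
    [[0, 0, 0], [0, 0, 0]],
    [[0, 0, 0], [0, 0, 0]]
  ]
}}

```text
t: 26.33
eef_pos: [0.5013, -0.3976, 0.0687]
tool_rot: [-0.517, 0.517, -0.484, 0.48]
contact_force: [0.7, -0.6, -1.1]
gripper_width: 0.072
```

Run:
```python
from h import *
plan([.502,-.4005,.013],-86.1)
W,img=tins(.05,.08); cv2.imwrite("pics/w7.png",img[:,:,::-1])
```

```text
t 26.33 pos [ 0.5013 -0.3976  0.0687] jawyaw -86.0 axes y-> [-0.004  0.003 -1.   ] F [ 0.66 -0.63 -1.09] w 0.072 q7 -1.0
  turn [ 0.2   0.1  -0.21] then shift [0.0029 0.0557 0.0005] world d [ 0.0007 -0.0029 -0.0557]
  tin? [123 119] 8145 z 0.0639 [ 533.4 -315. ] [54.6 55.6] 4.0
```

View pics/w7.png

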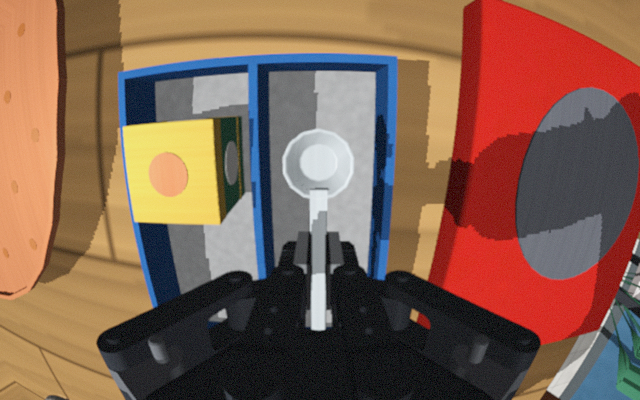

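>>> {"api": "play_rows", "payload": {
  "increments": [
    [[0.002, 0.01, 0], [0, 0, 0]],
    [[0, 0.018, 0], [0, 0, 0]],
    [[0, 0.015, 0], [0, 0, 0]],
    [[0, 0.008, 0], [0, 0, 0]],
    [[0, 0.003, 0], [0, 0, 0]],
    [[0, 0, 0], [0, 0, 0]],
    [[0, 0, 0], [0, 0, 0]]
  ]
}}

```text
t: 26.97
eef_pos: [0.503, -0.4025, 0.0172]
tool_rot: [0.517, -0.517, 0.482, -0.483]
contact_force: [0.1, -0.6, -1.2]
gripper_width: 0.071
```

>>> {"api": "play_rows", "payload": {
  "increments": [
    [[0, 0.002, 0], [0, 0, 0]],
    [[0, 0, 0], [0, 0, 0]]
  ]
}}

```text
t: 27.13
eef_pos: [0.5029, -0.4025, 0.0151]
tool_rot: [0.517, -0.517, 0.482, -0.483]
contact_force: [-0.6, 0.4, -0.5]
gripper_width: 0.072
```

>>> {"api": "play_rows", "payload": {
  "increments": [
    [[0, 0.003, 0], [0, 0, 0]],
    [[0, 0.003, 0], [0, 0, 0]],
    [[0, 0, 0], [0, 0, 0]],
    [[0, 0, 0], [0, 0, 0]]
  ]
}}

```text
t: 27.47
eef_pos: [0.5022, -0.402, 0.0081]
tool_rot: [-0.517, 0.517, -0.483, 0.483]
contact_force: [0.4, -0.1, 0.8]
gripper_width: 0.076
```

>>> {"api": "play_rows", "payload": {
  "increments": [
    [[0, 0, 0], [0, 0, 0]],
    [[0, 0, 0], [0, 0, 0]],
    [[0, 0, 0], [0, 0, 0]],
    [[0, 0, 0], [0, 0, 0]],
    [[0, -0.01, 0], [0, 0, 0]],
    [[0, -0.02, 0], [0, 0, 0]],
    [[0, -0.03, 0], [0, 0, 0]],
    [[0, -0.03, 0], [0, 0, 0]],
    [[0, -0.03, 0], [0, 0, 0]],
    [[0, -0.03, 0], [0, 0, 0]],
    [[0, 0, 0], [0, 0, 0]],
    [[0, 0, 0], [0, 0, 0]]
  ],
  "gripper": 0.022
}}

```text
t: 28.47
eef_pos: [0.5037, -0.4031, 0.1616]
tool_rot: [0.517, -0.516, 0.481, -0.485]
contact_force: [0.7, 0.1, 0.0]
gripper_width: 0.259
```

Run:
```python
from h import *
from station import *
plan([.502,-.4005,.013],-86.1)
c=read_camera("top"); cv2.imwrite("pics/top1.png",cv2.resize(c["color"][100:290,130:510][:,:,::-1],None,fx=2.1,fy=2.1,interpolation=cv2.INTER_CUBIC))
W,img=tins(.04,.09); x,y,z=W[...,0],W[...,1],W[...,2]; cv2.imwrite("pics/w8.png",img[:,:,::-1])
```

```text
t 28.47 pos [ 0.5037 -0.4031  0.1616] jawyaw -86.1 axes y-> [ 0.004 -0.003 -1.   ] F [0.71 0.12 0.05] w 0.259 q7 -0.98
  turn [-0.24 -0.04  0.19] then shift [-0.0027  0.1486 -0.0015] world d [-0.0017  0.0026 -0.1486]
  tin? [181 116] 3810 z 0.0638 [ 530.8 -309.1] [59.6 67.4] 4.0
```

View pics/top1.png

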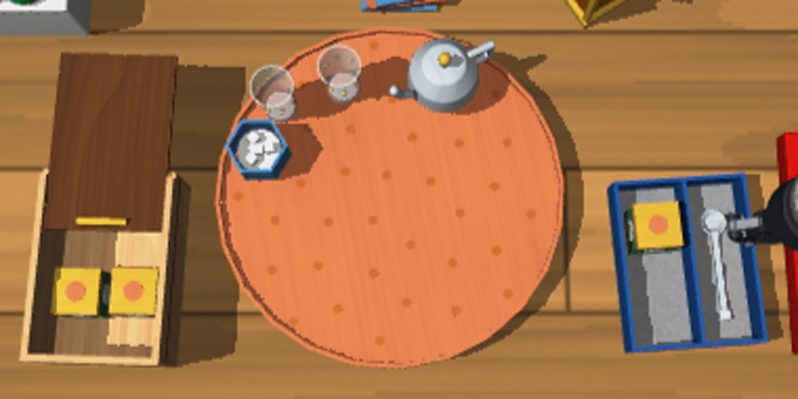

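View pics/w8.png

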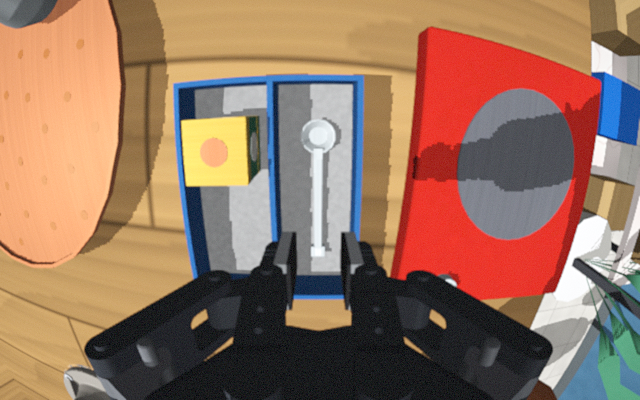

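```bash
python3 -c "
from station import *
print(hand_in())"
```

```text
the job is handed in; nothing more can be done
None
```

The tray is cleared: two full tins are in the box, the empty one is in the crate's wider compartment, and the spoon is in the narrower one. I handed the job in at about 28.5 s.

- **Weights:** I lifted each tin and read the wrist force. The right-hand tin read between −0.5 and +0.4 N, so it is empty. The middle tin read about 4.4 to 5.5 N and the left one about 4.3 N, so both are full. The force noise was about 0.5 N, small enough not to confuse full with empty.
- **Tins:** The last pictures show the two full tins side by side in the box. The empty tin is in the crate near the compartment's centreline, with its top at 64 mm against the 65 mm expected.
- **Spoon:** It lies flat in its compartment, about at the centre lengthwise.
- **Left alone:** In the last overhead picture the teapot, glasses and sugar bowl stand where they started. The gripper was open and 16 cm up, touching nothing.
- **Disagreements:** The wrist camera put tins 3 to 4 mm off from the overhead camera. My fit of the box also placed the lid edge a few millimetres beyond its stated range. Both were well within the placing margins, and I did not re-measure the second box tin after letting go, beyond that overhead picture.

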